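Set the UV exposure unit's time and hold its lid open for loading

TASK

I am about to load a board into the UV exposure unit: first, with the lid still shut, turn its exposure-time knob to 3. Then lift the lid by its handle and hold it open at 50 degrees, give or take five, so that I can lay the artwork and the board on the glass; its gas strut is off and it falls shut by itself, so finish while still holding it there, and never let it drop on the glass. Leave the copper board, the side cutters, the flux tub and the screw cup where they lie.

Things in the scene. Friction and masses are not known exactly. Their poses are not given: they have to be found in the camera images.
- exposure_unit: UV exposure unit, light grey case fixed to the bench, 210 (its x) x 240 (y) x 90 mm. Origin: centre of its underside; x points from its front (handle side, towards the robot) to its rear hinge, y left, z up. Left part (y 30 to 120 mm): control deck, flat top at z = 90, with the time knob. Right part (y -119 to 26): dark grey lid, 24 mm thick, top level with the deck, over glass at z = 60.
- timer_knob (a point): point on the vertical axis of the exposure-time knob, at (22, 75, 105) mm in the unit's frame. The knob is a round black fluted cylinder, 40 mm diameter, 28 mm tall, standing on the deck: its top is 14 mm above this point, the deck 15 mm below. At its height nothing stands within 55 mm of its axis (the figures are flat print; a switch 6 mm high lies farther forward).
- timer (a joint): knob angle, rad: 0 at figure 0, growing clockwise seen from above; figures 0 to 8, one detent each 0.5236 rad (30 degrees): figure 3 is 1.571. A red line on the knob points at the figure; 4 is at the far side (unit's +x), 3 is 30 degrees left of it. Within half a step it springs to the nearest figure when released; turning takes about 0.12 N m. Starts at 4 to 8.
- lid_angle (a joint): opening angle of the lid in rad: 0 shut, 0.873 is 50 degrees, stop at 1.31. It turns about the rear hinge axis, along the unit's y. Nothing holds it up: it falls shut when let go (0.45 to 0.8 kg; 2 to 4 N upward at the handle carries it).
- lid_hinge (a point): point on the lid's hinge axis in the middle of the lid's width, fixed in the unit at (95, -46, 66) mm in its frame
- lid: the lid with its handle. Origin on the hinge axis (same point as lid_hinge); when shut its axes are the unit's: the lid reaches 200 mm to -x of the origin and up to z = 24 mm. It tips with the lid.
- lid_handle (a point): middle of the grip bar of the steel bow handle on the lid's front face: round bar, 10 mm thick, 78 mm long, along the unit's y, 36 mm clear of the face (which is level with the case front); 240 mm to -x and 12 mm to +z of the hinge axis in the lid's frame; 78 mm above the bench when shut. Free below and in front. It moves with the lid.
- copper_board: bystander: bare copper-clad board, 80 x 110 x 2 mm, lying on the bench; origin: centre of its underside
- side_cutters: bystander: side cutters with blue grips, 125 x 38 x 11 mm, lying on the bench; origin: centre of its underside
- flux_tub: bystander: round white flux tub with blue lid, 45 mm diameter, 23 mm high; origin: centre of its underside
- screw_cup: bystander: clear shallow cup of screws, 58 mm diameter, 30 mm high; origin: centre of its underside

How it is judged:
By the outcome, as a careful person would: the job done as asked, in the order asked, and still so for the second after the job is handed in, while the arm keeps its last pose, push and grip.
It also fails if it takes over 72 s, if anything falls off the work surface, if the arm or the gripper's body presses on something with over 40 N, if the wrist force passes 120 N, or if a joint passes its speed limit or range.

ROBOT

A 7-joint arm with a two-finger parallel gripper is mounted at the origin on a cart in front of the work surface, level with it; the furniture and walls round the work are solid. World frame = base frame: x ahead of the robot, y to its left, z up, the work surface at z = 0. Lengths are in m, angles in rad, forces in N, time in s.
With the tool pointing down it reaches from about 0.425 to 0.925 m from the base axis. Payload 6.8 kg.
Tool frame: the origin (TCP) lies at the very end of the fingers, on their centre line; the grasp point (between the pads) lies grasp_offset behind it (grasp_offset is the distance from the TCP to the grasp point, in m); z points along the fingers, y is the direction in which the jaws open and shut (so a half turn about z gives the same grasp; the last joint's range is limited). The gripper opens to 85 mm and grips with 20 to 120 N. Pads are 22 mm wide; open, the fingers measure 114 mm over their backs; the gripper's body (76 mm by 85 mm) begins 54 mm behind the grasp point. The pads swing forward as they close: fully open they stand 13 mm farther back than shut.
Start: joints at [1.008, 0.477, 0.022, 1.555, -0.011, 1.109, -0.083], TCP at [0.297, -0.606, 0.231] pointing down, gripper open.
Joint ranges: [-2.96, 2.96], [-0.34, 2.1], [-1.41, 1.46], [0.24, 2.44], [-1.37, 4.51], [0.17, 1.92], [-2.96, 2.96]. Speed limits (rad/s): [2.39, 2.39, 3.14, 3.14, 3.14, 3.14, 3.14].

INTERFACE

Orientations are given as a unit quaternion [w, x, y, z].
In Python, from station import * gives the robot as it stands.
- The arm moves only by the shell command python3 -m handwheel 'ROWS' [FORCE]. ROWS is JSON, one flat list of numbers, 7 for each row, row after row: the shift along the world's x, y, z in cm, then the turn, a rotation vector about the world's x, y, z in degrees, then the opening, from 0 (shut) to 1 (fully open). In form: [tx, ty, tz, ax, ay, az, fingers, tx, ty, tz, ax, ay, az, fingers, ...]. A call has 1 to 8 rows; each row is the pose to reach, as a shift and turn from the pose measured when the call began; what a row does not reach only later rows make up. A row lasts 1/12 s, in which the tool goes at most 41.7 mm and 7.16 degrees, less where a joint would pass 70% of its speed; a pose out of reach is approached as far as the arm can. A call with a gripper value outside its range is refused whole. The fingers move at their own pace and stop on an object; FORCE is the grip in N (left out, the last holds). Time passes only in rows, so rows that repeat a pose let the fingers close. It gives the time, the measured TCP pose, the force and the opening at its end, in the units of the state.
- get_obs(): the state, without advancing time (a new reading comes with each control period).
- read_camera(name): name is "side" or "top" or "wrist"; returns the picture (420x560x3 uint8, red, green, blue); there is no depth.
- camera_info(name): a dict with "fx", "fy", "cx", "cy" (pixels), "R" (3x3) and "t" (3): a world point X has camera coordinates R X + t; the wrist camera has in their place "mount" (4x4, takes a point from camera to tool coordinates, whose origin is the TCP and whose axes are the flange's). Camera axes: x right, y down, z forward; pixel columns grow to the right and rows downward; lengths in m; the calibration is good to about 2 mm. A picture is of the moment at which its call begins: read the wrist's pose just before it. camera_info takes no time and is no camera call.
- hand_in(): hands the job in, once; it reports no verdict.
The state is a dict: "t": time; "q": joint angles; "joint_vel": joint speeds; "joint_torque": joint torques, N m; "eef_pos": TCP position; "tool_rot": TCP orientation; "contact_force": force on the tool from outside, world axes, zero at the start; "torque": the same for the moment, N m; "gripper_width": opening from 0.0 (shut) to 1.0 (fully open).
Only numpy, scipy, OpenCV 4.12 (cv2) and the standard library are available. Lean on these libraries where they do the work, as an engineer would, in place of code of your own. Each camera call takes 0.05 s, during which the arm holds its last target. There are 200 camera calls.

## Working session

There is one attempt and no reset: what is moved stays moved. The work goes in short steps, Python scripts to look and compute and a shell command to move; the robot and the scene stay as the last step left them, time stands still between calls to the robot, and variables do not carry over. Pictures are saved under pics/ and viewed, on a budget of 10 in all, crops included, one or two more only if the job needs it, and the job is handed in when it is done.

```bash
ls; mkdir -p pics
python3 - <<'E'
from station import *
import cv2,numpy as np
o=get_obs();print({k:np.round(v,3).tolist() for k,v in o.items()})
for n in("top","side"):
    im=read_camera(n);cv2.imwrite(f"pics/{n}0.png",im[:,:,::-1]);c=camera_info(n);print(n,c)
print(camera_info("wrist"))
try: print(grasp_offset)
except Exception as e: print(e)
E
```

```text
pics
{'t': 0.0, 'q': [1.008, 0.478, 0.022, 1.556, -0.011, 1.109, -0.083], 'joint_vel': [-0.001, 0.0, -0.0, 0.001, -0.0, 0.0, -0.0], 'joint_torque': [0.0, -59.645, 1.608, -28.119, 0.012, 0.009, 0.0], 'eef_pos': [0.296, -0.606, 0.23], 'tool_rot': [-0.001, 0.974, 0.225, -0.0], 'contact_force': [-0.332, 0.2, -0.912], 'torque': [0.026, -0.001, -0.027], 'gripper_width': 0.998}
top {'fx': 522.6970887117454, 'fy': 522.6970887117454, 'cx': 280.35814202065757, 'cy': 213.68073758108903, 'R': array([[ 0.01854492, -0.9998272 , -0.00128331],
       [-0.99863277, -0.01845999, -0.04890615],
       [ 0.04887401,  0.00218851, -0.99880255]]), 't': array([0.20985083, 0.49466898, 1.1658777 ])}
side {'fx': 446.28123523853736, 'fy': 446.28123523853736, 'cx': 285.764358902353, 'cy': 197.1514376198075, 'R': array([[-0.9922655 , -0.12138238, -0.02599029],
       [-0.03404728,  0.46746947, -0.88335331],
       [ 0.11937319, -0.87563612, -0.46798657]]), 't': array([ 0.53948861, -0.01775961,  1.18044763])}
{'fx': 313.64380891323765, 'fy': 313.64380891323765, 'cx': 279.9882789464385, 'cy': 214.90668985284515, 'mount': array([[ 3.42322797e-04, -9.44397077e-01, -3.28807000e-01,
         8.57271873e-02],
       [ 9.99999720e-01,  1.04637850e-04,  7.40565200e-04,
        -5.37460712e-04],
       [-6.64981953e-04, -3.28807161e-01,  9.44396849e-01,
        -1.41934117e-01],
       [ 0.00000000e+00,  0.00000000e+00,  0.00000000e+00,
         1.00000000e+00]])}
0.0187
```

View pics/top0.png

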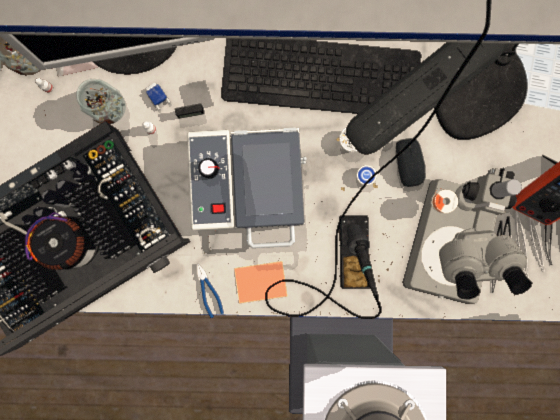

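View pics/side0.png

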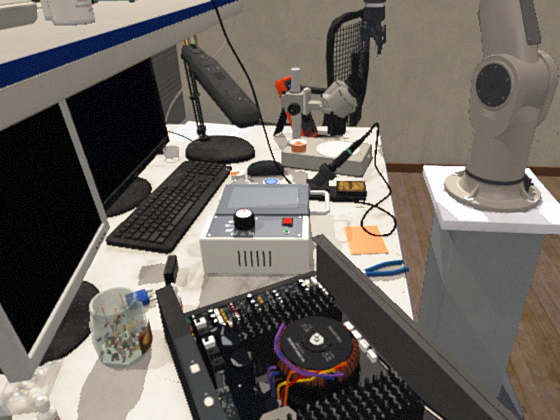

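The top view shows the unit upright at columns 188–303, rows 130–227, with the knob near (208,168) and the handle near (271,240). I'll enlarge it.

```bash
python3 - <<'E'
import cv2
im=cv2.imread("pics/top0.png")[115:255,170:330]
cv2.imwrite("pics/crop1.png",cv2.resize(im,None,fx=4.25,fy=4.25,interpolation=cv2.INTER_CUBIC))
E
cat > h.py <<'E'
from station import *
import cv2,numpy as np
from scipy.spatial.transform import Rotation as Rn
def ray(n,u,v,z,obs=None):
    c=camera_info(n)
    d=np.array([(u-c['cx'])/c['fx'],(v-c['cy'])/c['fy'],1])
    if n=='wrist':
        o=obs; w=o['tool_rot'];R=Rn.from_quat([w[1],w[2],w[3],w[0]]).as_matrix()
        M=c['mount'];p=R@M[:3,3]+o['eef_pos'];d=R@M[:3,:3]@d
    else: p=-c['R'].T@c['t'];d=c['R'].T@d
    return p+d*(z-p[2])/d[2]
def proj(n,X):
    c=camera_info(n);q=c['R']@np.array(X)+c['t'];return c['fx']*q[0]/q[2]+c['cx'],c['fy']*q[1]/q[2]+c['cy']
E
```

```text
(no output)
```

View pics/crop1.png

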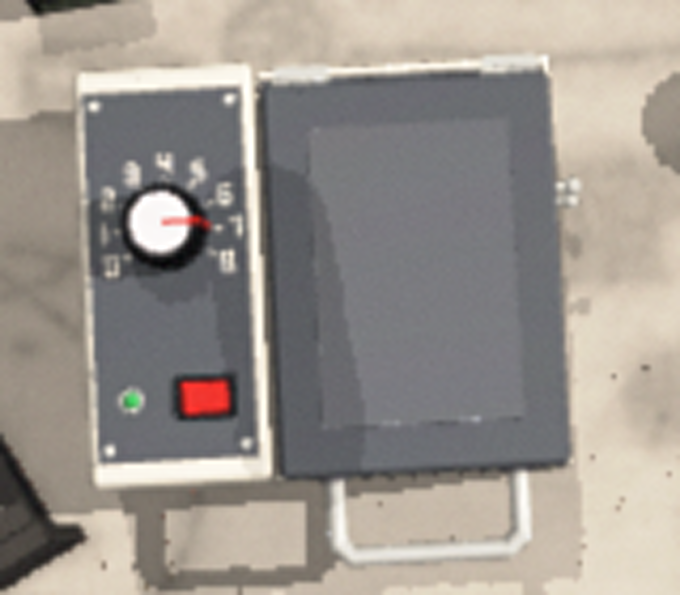

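Run:
```python
from h import *
f=lambda a,b,z:ray("top",170+a/4.25-.5+.1,115+b/4.25-.5+.1,z)
FL,RL,FR,RR=f(96,488,.09),f(78,74,.09),f(568,467,.09),f(548,60,.09)
K=f(160,222,.119);H=f(430,553,.078)
H1=f(345,553,.078);H2=f(520,545,.078)
print(FL,RL,FR,RR,K,H,H1,H2)
for a,b in((FL,RL),(FR,RR)): d=b-a;print(np.linalg.norm(d),np.degrees(np.arctan2(d[1],d[0])))
d=FL-FR;print(np.linalg.norm(d),np.degrees(np.arctan2(-d[0],d[1])))
d=H1-H2;print(np.degrees(np.arctan2(-d[0],d[1])))
# fit unit pose
U=np.array([[-.105,.12],[.105,.12],[-.105,-.119],[.105,-.119],[.022,.075],[-.145,-.046]])
W=np.array([p[:2] for p in(FL,RL,FR,RR,K,H)])
u=U-U.mean(0);w=W-W.mean(0);th=np.arctan2((u[:,0]*w[:,1]-u[:,1]*w[:,0]).sum(),(u*w).sum())
R=np.array([[np.cos(th),-np.sin(th)],[np.sin(th),np.cos(th)]]);t=W.mean(0)-R@U.mean(0)
print("pose",t,np.degrees(th),"resid mm",np.round((W-(U@R.T+t))*1e3,1))
for n,p in(("knob",U[4]),("handle",U[5]),("hinge",np.array([.095,-.046]))):print(n,R@p+t)
```

```text
[0.45033776 0.40351821 0.09      ] [0.65672389 0.41804093 0.09      ] [0.46504746 0.17025999 0.09      ] [0.66806336 0.18357619 0.09      ] [0.57923852 0.3710271  0.119     ] [0.42118272 0.23793337 0.078     ] [0.42039511 0.28036586 0.078     ] [0.4260037  0.19307901 0.078     ]
0.2068964589297683 4.025082758976553
0.20345214818360605 3.752764037890983
0.23372157129691248 3.6084009225693716
3.67646577137486
pose [0.56088147 0.29351558] 3.5785423290825893 resid mm [[ 1.7 -3.2]
 [-1.5 -1.8]
 [ 1.5  2.1]
 [-5.   2.3]
 [ 1.1  1.3]
 [ 2.1 -0.6]]
knob [0.57815731 0.36974251]
handle [0.41903536 0.23855485]
hinge [0.6585674  0.25353486]
```

```bash
cat >> h.py <<'E'
def tri(a,b):
    A=[];B=[]
    for n,(u,v) in(("top",a),("side",b)):
        c=camera_info(n);P=np.c_[c['R'],c['t']];x=(u-c['cx'])/c['fx'];y=(v-c['cy'])/c['fy']
        for r in(x*P[2]-P[0],y*P[2]-P[1]):A.append(r[:3]);B.append(-r[3])
    s=np.linalg.lstsq(np.array(A),np.array(B),rcond=None);return s[0],s[1]
E
python3 - <<'E'
from h import *
for n,a,b in(("knob chk",(207,167.5),(243,213)),("scope top",(505,188),(295,70)),("eyepiece",(515,278),(350,85)),("lamp low end",(362,142),(262,125)),("lamp high end",(485,50),(185,50)),("iron",(362,228),(340,165)),("red",(548,190),(283,85)),("handle",(271,243),(322,200)))  : print(n,*tri(a,b))
E
```

```text
knob chk [0.57839277 0.37155779 0.11925743] [6.69359084e-07]
scope top [ 0.53072978 -0.17424937  0.2759267 ] [7.65096768e-07]
eyepiece [ 0.37221472 -0.21442281  0.2241686 ] [9.08151222e-06]
lamp low end [0.60632933 0.06269996 0.19449294] [0.00050928]
lamp high end [ 0.78638187 -0.10437238  0.34030826] [0.00257558]
iron [0.42742521 0.04635829 0.08414678] [0.00211937]
red [ 0.55828842 -0.28283288  0.20620344] [0.00107206]
handle [0.42834795 0.23762209 0.08199189] [2.4425781e-05]
```

```bash
python3 -m handwheel '[0,0,4,0,0,0,1, 0,0,8,0,0,0,1, 0,0,12,0,0,0,1, 0,0,16,0,0,0,1, 0,0,20,0,0,0,1, 0,0,24,0,0,0,1, 0,0,24,0,0,0,1]'; python3 -c "
from station import *
import numpy as np
print(np.round(get_obs()['q'],3))"
```

```text
t: 0.68
eef_pos: [0.297, -0.6075, 0.4798]
tool_rot: [0.006, 0.974, 0.225, 0.002]
contact_force: [-0.2, -0.1, 1.1]
gripper_width: 1.002
[ 0.994  0.372  0.046  1.169 -0.017  1.589 -0.08 ]
```

```bash
python3 -m handwheel '[3,2.7,0,0,0,0,1, 6,5.4,0,0,0,0,1, 9,8.1,0,0,0,0,1, 11.5,11.5,0,0,0,0,1, 14,15,0,0,0,0,1, 16,18.5,0,0,0,0,1, 18,22,0,0,0,0,1, 20,25.5,0,0,0,0,1]'; python3 -m handwheel '[1.5,4,0,0,0,0,1, 3,8,0,0,0,0,1, 4.5,12,0,0,0,0,1, 5.5,16,0,0,0,0,1, 6.5,20,0,0,0,0,1, 7.5,24,0,0,0,0,1, 8.5,28,0,0,0,0,1, 9,32,0,0,0,0,1]';python3 -m handwheel '[0,4,0,0,0,0,1, 0,8,0,0,0,0,1, 0,12,0,0,0,0,1, 0,16,0,0,0,0,1, 0,20,0,0,0,0,1, 0,24,0,0,0,0,1, 0,28,0,0,0,0,1, 0,32,0,0,0,0,1]'; python3 -c "
from station import *
import numpy as np
print(np.round(get_obs()['q'],3))"
```

```text
t: 1.35
eef_pos: [0.4977, -0.3504, 0.4791]
tool_rot: [0.005, 0.974, 0.225, 0.002]
contact_force: [-0.2, -0.3, 0.4]
gripper_width: 0.996
t: 2.02
eef_pos: [0.5876, -0.0308, 0.4783]
tool_rot: [0.005, 0.974, 0.225, 0.001]
contact_force: [1.0, -0.9, -0.1]
gripper_width: 1.002
t: 2.68
eef_pos: [0.5873, 0.2909, 0.4776]
tool_rot: [0.005, 0.974, 0.225, 0.001]
contact_force: [1.3, 0.4, 0.8]
gripper_width: 0.999
[-0.267  0.373 -0.443  1.193  0.167  1.612 -1.793]
```

```bash
python3 -m handwheel '[-0.3,2,-3,0,0,0,1, -0.5,4,-6,0,0,0,1, -0.7,6,-9,0,0,0,1, -0.9,8,-12,0,0,0,1, -0.9,8,-16,0,0,0,1, -0.9,8,-20,0,0,0,1, -0.9,8,-23,0,0,0,1, -0.9,8,-23,0,0,0,1]'
python3 - <<'E'
from h import *
o=get_obs();im=read_camera("wrist");cv2.imwrite("pics/w1.png",im[:,:,::-1])
w=o['tool_rot'];R=Rn.from_quat([w[1],w[2],w[3],w[0]]).as_matrix();c=camera_info("wrist");M=c['mount']
def pw(X):
    q=M[:3,:3].T@(R.T@(np.array(X)-o['eef_pos'])-M[:3,3]);return c['fx']*q[0]/q[2]+c['cx'],c['fy']*q[1]/q[2]+c['cy']
print(o['eef_pos'],R.round(3),"expect knob top",pw([.578,.371,.119]),"handle",pw([.4195,.238,.078]))
E
```

```text
t: 3.35
eef_pos: [0.5749, 0.3678, 0.2391]
tool_rot: [0.008, 0.974, 0.226, -0.005]
contact_force: [-1.8, -0.7, -0.9]
gripper_width: 1.002
[0.57494427 0.36784259 0.23907233] [[ 0.898  0.44  -0.007]
 [ 0.439 -0.898 -0.019]
 [-0.014  0.014 -1.   ]] expect knob top (np.float64(276.7920092605165), np.float64(202.67191827886703)) handle (np.float64(318.06871322668025), np.float64(349.5311980644717))
```

View pics/w1.png

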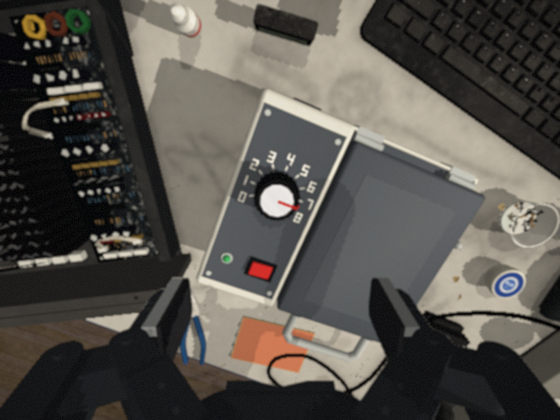

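The wrist view shows the knob cap at (277,201), expected (277,203), and its red line at 7. The estimate holds, so I'll descend.

```bash
python3 -m handwheel '[0.3,0.3,-3,0,0,0,1, 0.3,0.3,-6,0,0,0,1, 0.3,0.3,-9,0,0,0,1, 0.3,0.3,-11,0,0,0,0.8, 0.3,0.3,-12.5,0,0,0,0.75, 0.3,0.3,-13.5,0,0,0,0.7, 0.3,0.3,-14.1,0,0,0,0.7, 0.3,0.3,-14.1,0,0,0,0.7]'
```

```text
t: 4.07
eef_pos: [0.5799, 0.3723, 0.1028]
tool_rot: [0.007, 0.974, 0.225, -0.003]
contact_force: [0.8, -0.6, -0.4]
gripper_width: 0.7
```

```bash
python3 -m handwheel '[-0.2,-0.1,-0.6,0,0,0,0.7, -0.2,-0.1,-0.6,0,0,0,0.6, -0.2,-0.1,-0.6,0,0,0,0.3, -0.2,-0.1,-0.6,0,0,0,0.3, -0.2,-0.1,-0.6,0,0,0,0.3, -0.2,-0.1,-0.6,0,0,0,0.3, -0.2,-0.1,-0.6,0,0,0,0.3]' 35; python3 -c "
from station import *
import numpy as np
o=get_obs();print(np.round(o['q'],3),o['torque'])"
```

```text
t: 4.65
eef_pos: [0.5784, 0.3709, 0.0979]
tool_rot: [0.007, 0.974, 0.225, -0.002]
contact_force: [-2.0, -4.9, 6.3]
gripper_width: 0.446
[-0.388  0.67  -0.412  1.598  0.323  0.952 -2.029] [-0.67603933  0.37511495  0.0162435 ]
```

```bash
python3 -m handwheel '[0,0,0,0,0,6,0.3, 0,0,0,0,0,12,0.3, 0,0,0,0,0,18,0.3, 0,0,0,0,0,24,0.3, 0,0,0,0,0,30,0.3, 0,0,0,0,0,36,0.3, 0,0,0,0,0,42,0.3, 0,0,0,0,0,42,0.3]'
python3 - <<'E'
from h import *
o=get_obs();w=o['tool_rot'];R=Rn.from_quat([w[1],w[2],w[3],w[0]]).as_matrix();print(np.degrees(np.arctan2(R[1,0],R[0,0])),R[:,2],o['torque'],o['q'][6])
im=read_camera("top")[120:220,170:260];cv2.imwrite("pics/t2.png",cv2.resize(im[:,:,::-1],None,fx=5,fy=5))
E
```

```text
t: 5.32
eef_pos: [0.5789, 0.3705, 0.098]
tool_rot: [0.008, 0.828, 0.56, 0.001]
contact_force: [1.4, -2.2, -0.3]
gripper_width: 0.453
68.1703914344925 [ 0.00975855 -0.01200226 -0.99988035] [-0.28137759 -0.15106356 -0.03166584] -1.3911053484719067
```

```bash
python3 -m handwheel '[0,0,0,0,0,6,0.3, 0,0,0,0,0,12,0.3, 0,0,0,0,0,18,0.3, 0,0,0,0,0,24,0.3, 0,0,0,0,0,30,0.3, 0,0,0,0,0,36,0.3, 0,0,0,0,0,42,0.3, 0,0,0,0,0,48,0.3]';python3 -m handwheel '[0,0,0,0,0,6,0.3, 0,0,0,0,0,12,0.3, 0,0,0,0,0,18,0.3, 0,0,0,0,0,24,0.3, 0,0,0,0,0,30,0.3, 0,0,0,0,0,30,0.3,0,0,0,0,0,30,0.3]'
python3 - <<'E'
from h import *
o=get_obs();w=o['tool_rot'];R=Rn.from_quat([w[1],w[2],w[3],w[0]]).as_matrix();print(np.degrees(np.arctan2(R[1,0],R[0,0])),R[:,2],o['torque'],o['q'][6])
im=read_camera("top")[120:220,170:260];cv2.imwrite("pics/t3.png",cv2.resize(im[:,:,::-1],None,fx=5,fy=5))
E
```

```text
t: 6.03
eef_pos: [0.5796, 0.3707, 0.0981]
tool_rot: [0.007, 0.53, 0.848, 0.004]
contact_force: [3.5, 0.2, -3.0]
gripper_width: 0.453
t: 6.62
eef_pos: [0.58, 0.371, 0.098]
tool_rot: [0.006, 0.295, 0.955, 0.007]
contact_force: [2.3, 1.3, -1.3]
gripper_width: 0.448
145.6231456685401 [ 0.01484899  0.00901519 -0.99984911] [ 0.2065058  -0.35540622  0.03251212] -0.1880663720615298
```

```bash
python3 -m handwheel '[0,0,0,0,0,0,0.75, 0,0,0,0,0,0,0.75, 0,0,0,0,0,0,0.75, 0,0,0,0,0,0,0.75,0,0,1,0,0,0,0.75,0,0,3,0,0,0,0.75,0,0,6,0,0,0,0.75,0,0,10,0,0,0,0.75]'; python3 -m handwheel '[0,0,2,0,0,0,0.75,0,0,2,0,0,0,0.75,0,0,2,0,0,0,0.75]'
python3 - <<'E'
from h import *
o=get_obs();im=read_camera("wrist");cv2.imwrite("pics/w2.png",im[:,:,::-1])
w=o['tool_rot'];R=Rn.from_quat([w[1],w[2],w[3],w[0]]).as_matrix();c=camera_info("wrist");M=c['mount']
def pw(X):
    q=M[:3,:3].T@(R.T@(np.array(X)-o['eef_pos'])-M[:3,3]);return c['fx']*q[0]/q[2]+c['cx'],c['fy']*q[1]/q[2]+c['cy']
print("knob",pw([.578,.371,.119]),"handle",pw([.4195,.238,.078]))
E
```

```text
t: 7.33
eef_pos: [0.5788, 0.3698, 0.1972]
tool_rot: [0.004, 0.295, 0.955, 0.005]
contact_force: [0.2, 0.3, -0.6]
gripper_width: 0.751
t: 7.58
eef_pos: [0.5792, 0.3704, 0.2195]
tool_rot: [0.006, 0.295, 0.955, 0.006]
contact_force: [0.3, -0.2, -0.4]
gripper_width: 0.751
knob (np.float64(276.847992388438), np.float64(213.0148867566312)) handle (np.float64(47.839356693686966), np.float64(138.10533520261308))
```

View pics/w2.png

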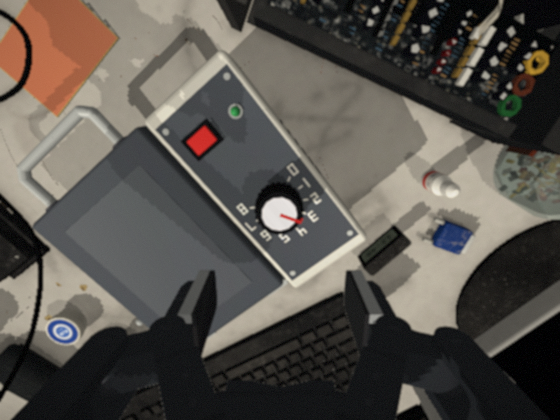

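Red line runs from (280,213) to (303,222), between the printed 3 and 4 here, where parallax matters. I'll compare it with the projected directions.

Run:
```python
from h import *
o=get_obs()
w=o['tool_rot'];R=Rn.from_quat([w[1],w[2],w[3],w[0]]).as_matrix();c=camera_info("wrist");M=c['mount']
def pw(X):
    q=M[:3,:3].T@(R.T@(np.array(X)-o['eef_pos'])-M[:3,3]);return np.array([c['fx']*q[0]/q[2]+c['cx'],c['fy']*q[1]/q[2]+c['cy']])
k=np.array([.578,.371,.119])
for f in(2,3,3.5,4,5):
    a=np.radians(3.7+30*(4-f));e=np.array([np.cos(a),np.sin(a),0])
    print(f,"tip at cap rim",pw(k+.019*e).round(1),"print",pw(k+.03*e-[0,0,.029]).round(1))
print(pw(k).round(1))
im=cv2.imread("pics/w2.png")[165:265,225:345];cv2.imwrite("pics/w2c.png",cv2.resize(im,None,fx=6,fy=6,interpolation=cv2.INTER_CUBIC))
```

```text
2 tip at cap rim [301.6 210.5] print [311.3 198.4]
3 tip at cap rim [299.8 221.8] print [308.7 214.7]
3.5 tip at cap rim [296.8 226.7] print [304.2 221.7]
4 tip at cap rim [292.5 230.7] print [298.2 227.3]
5 tip at cap rim [281.6 235.1] print [282.7 233.5]
[278.3 213.7]
```

View pics/w2c.png

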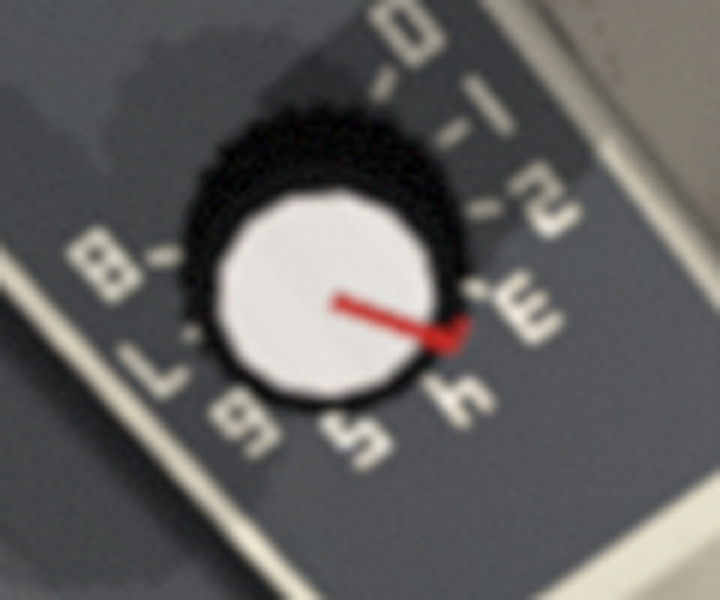

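The line's slope is 20.9° and figure 3 predicts 20.6°, so the knob is at 3. Next is the handle.

Run:
```python
from h import *
o=get_obs()
for p in((27,166),(79,113),(53,140)):print(ray("wrist",*p,.078,o))
print(o['q'].round(2) if hasattr(o['q'],'round') else o['q'],o['eef_pos'])
```

```text
[0.42541337 0.20383072 0.078     ]
[0.41969354 0.27524143 0.078     ]
[0.42277063 0.24016049 0.078     ]
[-0.06  0.68 -0.95  1.5   0.57  1.24 -0.11] [0.57878374 0.36959734 0.21770309]
```

```bash
python3 -m handwheel '[-2,-1.6,0,0,0,-6.5,0.4, -4,-3.3,0,0,0,-13,0.4, -6,-5,0,0,0,-19.5,0.4, -8,-6.6,0,0,0,-26,0.4, -10,-8.2,0,0,0,-32.5,0.4, -12,-9.9,0,0,0,-39,0.4, -14,-11.5,0,0,0,-45.5,0.4, -15.8,-13.1,0,0,0,-52,0.4]'; python3 -m handwheel '[0,0,0,0,0,0,0.4,0,0,0,0,0,0,0.4]'
python3 - <<'E'
from h import *
o=get_obs();w=o['tool_rot'];R=Rn.from_quat([w[1],w[2],w[3],w[0]]).as_matrix();print(R.round(3),o['eef_pos'],o['q'])
im=read_camera("wrist");cv2.imwrite("pics/w3.png",im[:,:,::-1])
c=camera_info("wrist");M=c['mount']
def pw(X):
    q=M[:3,:3].T@(R.T@(np.array(X)-o['eef_pos'])-M[:3,3]);return np.array([c['fx']*q[0]/q[2]+c['cx'],c['fy']*q[1]/q[2]+c['cy']])
print(pw([.421,.239,.078]))
E
```

```text
t: 8.3
eef_pos: [0.4187, 0.237, 0.2163]
tool_rot: [0.006, 0.686, 0.727, 0.001]
contact_force: [-0.2, 0.2, -0.2]
gripper_width: 0.402
t: 8.47
eef_pos: [0.4177, 0.2352, 0.2154]
tool_rot: [0.006, 0.687, 0.727, -0.001]
contact_force: [-0.0, -0.5, -0.0]
gripper_width: 0.4
[[-0.057  0.998  0.008]
 [ 0.998  0.057 -0.01 ]
 [-0.01   0.008 -1.   ]] [0.41769108 0.23517516 0.21535595] [ 0.1192404   0.28342348 -0.89041462  1.98345451  0.27748159  0.99552191
 -0.84770799]
[281.96924419 197.83946412]
```

View pics/w3.png

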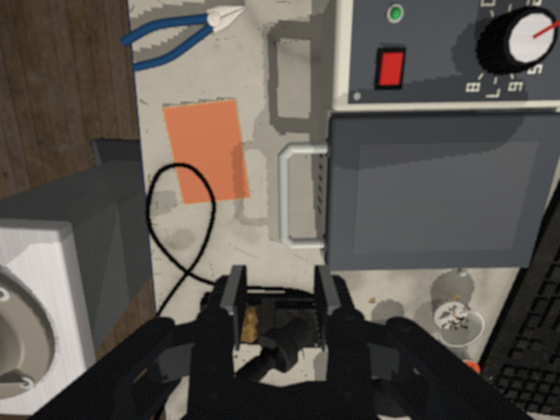

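The bar's middle is at (285,197), expected (282,198), which puts it about 2–3 mm farther in x. Descending.

```bash
python3 -m handwheel '[0.5,0.4,-3,0,0,0,0.4, 0.5,0.4,-6,0,0,0,0.4, 0.5,0.4,-9,0,0,0,0.4, 0.5,0.4,-11.5,0,0,0,0.4, 0.5,0.4,-13.5,0,0,0,0.4, 0.5,0.4,-15,0,0,0,0.4, 0.5,0.4,-15.5,0,0,0,0.4, 0.5,0.4,-15.5,0,0,0,0.4]'; python3 -c "
from station import *
o=get_obs();print(o['q'])"
```

```text
t: 9.18
eef_pos: [0.4232, 0.2407, 0.0592]
tool_rot: [0.005, 0.686, 0.728, -0.001]
contact_force: [-0.7, -0.8, 1.2]
gripper_width: 0.397
[-0.05720057  0.52841967 -0.73155007  2.09696313  0.55616204  0.71559554
 -1.09587578]
```

```bash
python3 -m handwheel '[0,0,0,0,0,0,0.25, 0,0,0,0,0,0,0.1, 0,0,0,0,0,0,0, 0,0,0,0,0,0,0, 0,0,0,0,0,0,0, 0,0,0,0,0,0,0]' 50
python3 - <<'E'
import numpy as np
from scipy.spatial.transform import Rotation as R
u=np.array([np.cos(np.radians(3.7)),np.sin(np.radians(3.7)),0])
p=lambda t:(-.24*np.cos(t)+.012*np.sin(t))*u+np.array([0,0,.24*np.sin(t)+.012*np.cos(t)])
for d in range(5,56,5):print(d,((p(np.radians(d))-p(0))*100).round(2))
E
```

```text
t: 9.68
eef_pos: [0.4214, 0.2414, 0.0597]
tool_rot: [0.004, 0.685, 0.729, -0.002]
contact_force: [-6.2, 1.0, -0.4]
gripper_width: 0.092
5 [0.2  0.01 2.09]
10 [0.57 0.04 4.15]
15 [1.13 0.07 6.17]
20 [1.85 0.12 8.14]
25 [ 2.75  0.18 10.03]
30 [ 3.81  0.25 11.84]
35 [ 5.02  0.32 13.55]
40 [ 6.37  0.41 15.15]
45 [ 7.86  0.51 16.62]
50 [ 9.47  0.61 17.96]
55 [11.19  0.72 19.15]
```

```bash
python3 -m handwheel '[0.1,0,1,0,0,0,0, 0.2,0,2.1,0,0,0,0, 0.35,0,3.1,0,0,0,0, 0.57,0,4.15,0,0,0,0, 0.85,0,5.2,0,0,0,0, 1.13,0.1,6.2,0,0,0,0, 1.13,0.1,6.2,0,0,0,0]'
python3 - <<'E'
from h import *
o=get_obs();print(o['q'],o['joint_torque'])
im=read_camera("side")[150:300,180:380];cv2.imwrite("pics/s1.png",cv2.resize(im[:,:,::-1],None,fx=4,fy=4,interpolation=cv2.INTER_CUBIC))
E
```

```text
t: 10.27
eef_pos: [0.433, 0.2423, 0.1237]
tool_rot: [0.005, 0.685, 0.728, -0.002]
contact_force: [-3.6, 0.5, -1.0]
gripper_width: 0.097
[ 0.01966303  0.44414199 -0.80889234  2.03344511  0.44261932  0.84388684
 -0.98320671] [  1.97690204 -44.93019104  -6.59369856 -24.53874886   0.84642129
  -0.30974208   0.11046424]
```

View pics/s1.png

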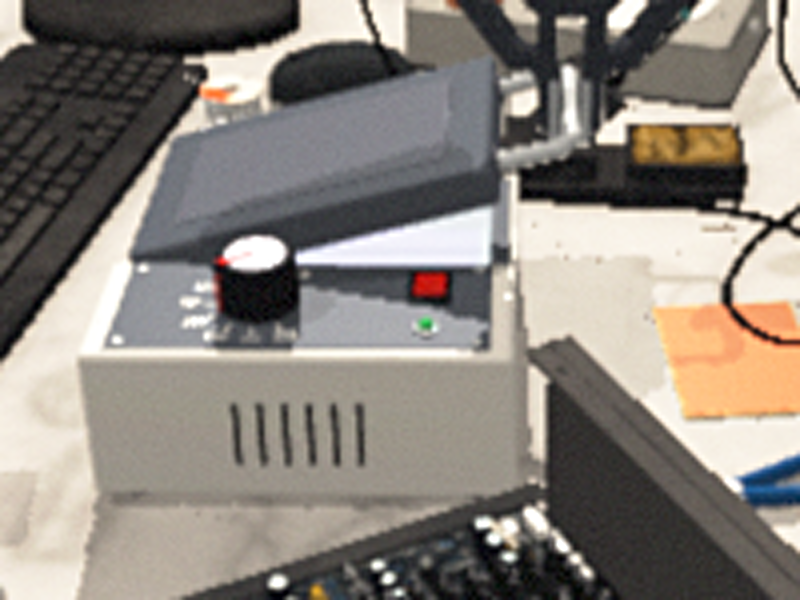

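The lid is open about 15° with the handle between the pads (around (570,100) in the crop), and the knob still points to 3. Continuing the arc.

```bash
python3 -m handwheel '[0.35,0,0.95,0,0,0,0, 0.7,0,1.9,0,0,0,0, 1.15,0.1,2.85,0,0,0,0, 1.6,0.1,3.8,0,0,0,0, 2.1,0.15,4.7,0,0,0,0, 2.65,0.2,5.6,0,0,0,0, 3.25,0.2,6.45,0,0,0,0, 3.85,0.25,7.3,0,0,0,0]'
```

```text
t: 10.98
eef_pos: [0.4709, 0.245, 0.197]
tool_rot: [0.004, 0.685, 0.729, -0.002]
contact_force: [-3.9, 2.5, -0.4]
gripper_width: 0.094
```

```bash
python3 -m handwheel '[0.65,0,0.8,0,0,0,0, 1.35,0.05,1.5,0,0,0,0, 2.1,0.1,2.2,0,0,0,0, 2.85,0.15,2.95,0,0,0,0, 3.65,0.2,3.6,0,0,0,0, 4.5,0.25,4.25,0,0,0,0, 4.5,0.25,4.25,0,0,0,0, 4.5,0.25,4.25,0,0,0,0]'
python3 - <<'E'
from h import *
o=get_obs();print(o['q'],o['eef_pos'],o['contact_force'])
G=np.array(o['eef_pos'])+[0,0,.0187];H=np.array([.6585,.2535,.066]);d=H-G
print("angle",np.degrees(np.arctan2(-d[2],np.hypot(*d[:2])))-2.86,"r",np.linalg.norm(d))
im=read_camera("side")[110:300,160:400];cv2.imwrite("pics/s2.png",cv2.resize(im[:,:,::-1],None,fx=3.3,fy=3.15,interpolation=cv2.INTER_CUBIC))
for dg in(45,50,55):
  t=np.radians(dg);u=np.array([np.cos(np.radians(3.7)),np.sin(np.radians(3.7)),0]);v=np.array([-u[1],u[0],0]);z=np.array([0,0,1])
  L=lambda x,y,h:H+(x*np.cos(t)+h*np.sin(t))*u+y*v+(-x*np.sin(t)+h*np.cos(t))*z
  print(dg,[tuple(np.round((np.array(proj("side",L(*q)))-[160,110])*[3.3,3.15])) for q in((-.2,.072,.024),(-.2,.072,0),(-.2,-.073,.024),(0,.072,.024))])
E
```

```text
t: 11.65
eef_pos: [0.5147, 0.2483, 0.2418]
tool_rot: [0.003, 0.685, 0.729, -0.003]
contact_force: [-12.5, -0.7, 12.4]
gripper_width: 0.097
[ 0.08542623  0.41879251 -0.83940284  1.75126886  0.3494683   1.13153733
 -0.80228536] [0.51469319 0.24827275 0.24181017] [-12.51155697  -0.66720654  12.42085039]
angle 50.645364129843216 r 0.24195439495285587
45 [(np.float64(363.0), np.float64(135.0)), (np.float64(393.0), np.float64(160.0)), (np.float64(382.0), np.float64(56.0)), (np.float64(151.0), np.float64(333.0))]
50 [(np.float64(338.0), np.float64(119.0)), (np.float64(370.0), np.float64(142.0)), (np.float64(360.0), np.float64(42.0)), (np.float64(149.0), np.float64(335.0))]
55 [(np.float64(311.0), np.float64(105.0)), (np.float64(346.0), np.float64(126.0)), (np.float64(337.0), np.float64(30.0)), (np.float64(147.0), np.float64(337.0))]
```

View pics/s2.png

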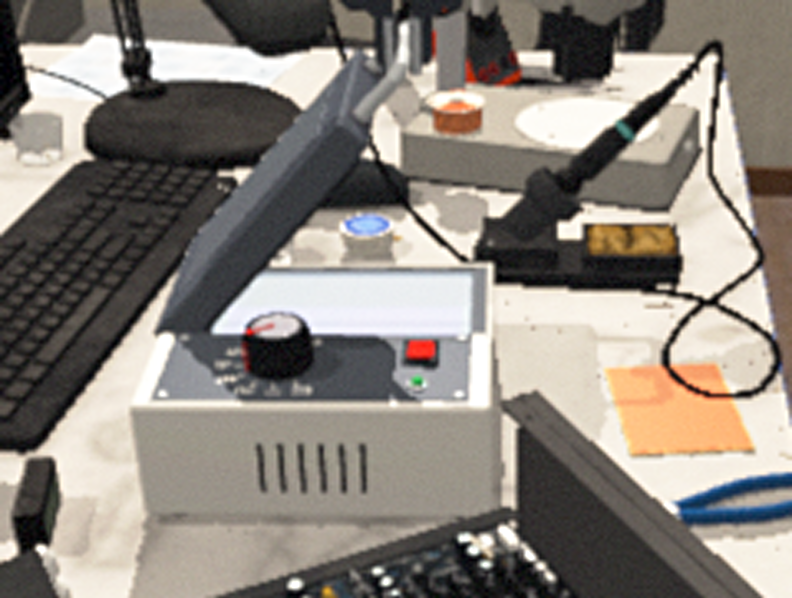

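Lid corners at (338,~100–119) and (372,137) match the 50° prediction. A radial force of about 17 N remains, so I'll ease it with a 2 mm shift along the lever and let it settle.

```bash
python3 -m handwheel '[-0.1,0,0.15,0,0,0,0, -0.1,0,0.15,0,0,0,0, -0.1,0,0.15,0,0,0,0,-0.1,0,0.15,0,0,0,0]'; python3 -m handwheel '[0,0,0,0,0,0,0,0,0,0,0,0,0,0,0,0,0,0,0,0,0,0,0,0,0,0,0,0,0,0,0,0,0,0,0,0,0,0,0,0,0,0,0,0,0,0,0,0,0]'
```

```text
t: 12.03
eef_pos: [0.5159, 0.2483, 0.2434]
tool_rot: [0.004, 0.685, 0.728, -0.001]
contact_force: [4.5, 4.6, -9.0]
gripper_width: 0.092
t: 12.62
eef_pos: [0.5161, 0.2484, 0.2434]
tool_rot: [0.004, 0.685, 0.728, -0.001]
contact_force: [1.0, 4.0, -3.1]
gripper_width: 0.094
```

The lid sits at about 51° with a steady grip and small forces (about 5 N), so I'm handing in.

```bash
python3 -c "
from station import *
print(hand_in())"
```

```text
the job is handed in; nothing more can be done
None
```

With the lid shut, I turned the exposure-time knob from 7 to 3. I then lifted the lid by its handle, and the arm is still holding it open at about 51°. The job took about 12.6 s.

- **Knob:** A wrist picture after release showed the red line at 20.9°, where 20.6° is expected for figure 3. A later side view, with the lid open, still showed it pointing to 3.
- **Lid:** Tool position against the hinge gives 51–52°. Just before the last 2 mm easing move, it gave 50.6° and the side picture agreed with 50°. I took no picture after that move.
- **Grip and force:** The fingers are closed on the bar with a 50 N grip. About 17 N of strain along the lid's lever had built up, and the easing move brought it down to about 5 N.
- **Other items:** The copper board, side cutters and flux tub look unmoved in the last picture. The screw cup was not clearly visible there, but the arm did not go near it.

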